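# Stack and press the heat spreader and heat sink on an amplifier's power module

### The arm

A 6-joint arm with a two-finger parallel gripper is mounted at the origin on the work surface. World frame = base frame: x ahead of the robot, y to its left, z up, the work surface at z = 0. Lengths are in mm, angles in degrees, forces in N, time in s.
With the tool pointing down it reaches from about 350 to 850 mm from the base axis. Payload 8.1 kg.
Tool frame: the origin (TCP) lies midway between the tips of the shut fingers; the grasp point (between the pads) lies hold_point_z behind it (hold_point_z is the distance from the TCP to the grasp point, in mm); z points along the fingers, x is the direction in which the jaws open and shut, and the axes are right-handed (so a half turn about z gives the same grasp; the last joint's range is limited). The gripper opens to 85 mm and grips with 20 to 120 N. Pads are 22 mm wide; open, the fingers measure 114 mm over their backs; the gripper's body (76 mm by 85 mm) begins 54 mm behind the grasp point. The pads swing forward as they close: fully open they stand 13 mm farther back than shut.
Start: joints at [71.826, 7.471, 85.268, -0, 87.261, -4.893], TCP at [137.815, 583.963, 231.292] pointing down, gripper open.
Joint ranges: [-169.43, 169.43], [-51.17, 129.36], [1.28, 143.12], [-76.62, 256.62], [0, 156.53], [-152.29, 152.29]. Speed limits (degrees/s): [136.94, 136.94, 159.86, 180, 180, 180].

### API

Orientations are given as [roll, pitch, yaw] about the fixed x, y, z axes, in that order (R = Rz(yaw) Ry(pitch) Rx(roll)).
In Python, from bench import * gives the robot as it stands.
- The arm moves only by the shell command python3 -m pendant 'ROWS' [OPENING] [FORCE]. ROWS is JSON, a list that holds one entry, the list of rows, each a list of 4 numbers: the shift along the tool's x, y, z normalised to -1 to 1, where 1 is 0.02 m, then the turn about the tool's z normalised to -1 to 1, where 1 is 0.08 rad. A call has exactly 10 rows; each row shifts and turns the pose as measured when the row begins, along the tool's axes as they then stand; what a row does not reach is not made up. A row lasts 1/12 s, in which the tool goes at most 41.7 mm and 7.16 degrees, less where a joint would pass 70% of its speed; a pose out of reach is approached as far as the arm can. A call with a number of a shift or a turn outside -1 to 1 is refused whole. A call with a gripper value outside its range is refused whole. OPENING is the gripper's target within -1 to 1 (fully open at 1, half-way at 0, shut at -1), set as the call begins (- or left out, the last holds). The fingers move at their own pace and stop on an object; FORCE is the grip in N (left out, the last holds). Time passes only in rows, so rows that do not move let the fingers close, or fill a call up. It gives the time, the measured TCP pose, the force and the opening at its end, in the units of the state.
- sense(): the state, without advancing time (a new reading comes with each control period).
- snapshot(name): name is "side" or "top" or "wrist"; returns the picture (400x640x3 uint8, red, green, blue); there is no depth.
- calibration(name): a dict with "mtx" (3x3 intrinsics, pixels), "world_to_cam" (4x4, takes a point from world to camera coordinates); the wrist camera has in their place "hand_eye" (4x4, takes a point from camera to tool coordinates, whose origin is the TCP and whose axes are the tool frame's). Camera axes: x right, y down, z forward; pixel columns grow to the right and rows downward; lengths in mm; the calibration is good to about 2 mm. A picture is of the moment at which its call begins: read the wrist's pose just before it. calibration takes no time and is no camera call.
- hand_in(): hands the job in, once; it reports no verdict.
The state is a dict: "time": time; "joint_pos": joint angles; "qd": joint speeds; "joint_efforts": joint torques, N m; "tool_pos": TCP position; "tcp_rot": TCP orientation; "ft_force": force on the tool from outside, world axes, zero at the start; "wrist_torque": the same for the moment, N m; "finger_gap": finger opening in mm.
Only numpy, scipy, OpenCV 4.12 (cv2) and the standard library are available. Lean on these libraries where they do the work, as an engineer would, in place of code of your own. Each camera call takes 0.05 s, during which the arm holds its last target.

### The job

On the repair counter, set the plain oblong aluminium spreader plate flat and square on top of the black power module of the amplifier board (between its two end lips), let go, and press down firmly on the middle of the plate with the closed fingers for a moment to feel that it lies flat. Only then set the large finned heat sink, fins up, squarely on the plate with its length along the plate's, let go, and press it down on top in the same way. Set both parts down rather than dropping them, and leave them stacked.

Things in the scene. Friction and masses are not known exactly. Their poses are not given: they have to be found in the camera images.
- plate_mid (a point): Centre (half-way up) of the loose spreader plate: a solid plain aluminium block, 70 mm long (its x) by 40 mm wide (its y) by 14 mm thick (its z, up), about 0.1 kg, no holes. It starts lying flat on the table; grasp it from above across its 40 mm width. A smaller square plate with a hole (42 mm) lies about too and is not wanted.
- plate: The same spreader plate; its origin is the centre of its underside, axes as for plate_mid.
- sink_mid (a point): Centre (half-way up) of the loose large aluminium heat sink, 70 mm long (its x), 40 mm wide (y), 32 mm tall (z, up), 0.12 kg: 6 mm base, six upright fins 2.5 mm thick along x, the outer two flush with its sides. Starts fins up on the table; grasp from above across the 40 mm, press on the fin tips in the middle. The smaller heat sink (38 mm square, 18 mm tall) is not wanted.
- sink: The same heat sink; its origin is the centre of its underside, axes as for sink_mid. Its base sits on the plate.
- module_top (a point): Centre of the flat, rigid, level top of the black power module, 30 mm above the table. This seat is 94 mm along its x by 52 mm along its y (z up); a lip 5 mm thick and 8 mm high stands at each x end, the long sides are open. The plate goes here, its length along this x (either way round), centred to about a centimetre and turned less than 10 degrees; likewise the heat sink on the plate.
- board: The whole fixed amplifier board; its origin is on the table 30 mm below module_top, same axes. Green board 184 x 104 mm, top 15 mm above the table; the parts beside the module stand no higher than its top. A firm press is some 10 N held for half a second; 25 N does no harm.
Things that resemble listed ones, but are neither listed nor needed, are in the scene too. Leave any yellow look-alike of the plate alone.

How it is judged:
By the outcome, as a careful person would: the job done as asked, in the order asked, and still so for the second after the job is handed in, with the robot touching nothing.
It also fails if it takes over 64 s, if anything falls off the work surface, if the arm or the gripper's body presses on something with over 40 N, if the wrist force passes 120 N, or if a joint passes its speed limit or range.

## Working session

There is one attempt and no reset: what is moved stays moved. The work goes in short steps, Python scripts to look and compute and a shell command to move; the robot and the scene stay as the last step left them, time stands still between calls to the robot, and variables do not carry over. Pictures are saved under pics/ and viewed, and the job is handed in when it is done.

```bash
mkdir -p pics
python3 - <<'E'
from bench import *
import cv2
s=sense();print(s)
for n in ["side","top","wrist"]:
    im=snapshot(n);cv2.imwrite(f"pics/{n}0.png",im[:,:,::-1]);c=calibration(n);print(n,{k:(v.round(3).tolist() if hasattr(v,'round') else v) for k,v in c.items()})
E
```

```text
{'time': 0.0, 'joint_pos': array([ 7.18262792e+01,  7.51345171e+00,  8.53280117e+01, -1.08068224e-03,
        8.72621667e+01, -4.89232723e+00]), 'qd': array([-0.03249008, -0.02906172, -0.02304363,  0.04600432,  0.04724704,
        0.0108533 ]), 'joint_efforts': array([-6.19781931e-04, -5.69379115e+01, -5.00569510e+01, -1.67152994e-04,
        1.39026638e-02, -2.40812699e-05]), 'tool_pos': array([137.64841982, 583.44170061, 230.27385154]), 'tcp_rot': array([-1.79992237e+02,  1.03344665e-01,  7.67186660e+01]), 'ft_force': array([ 0.15351303, -0.41373747, -0.35952711]), 'wrist_torque': array([-0.04314731, -0.03337204, -0.01770627]), 'finger_gap': 85.52275044608031}
side {'mtx': [[360.939, 0.0, 323.396], [0.0, 360.939, 199.431], [0.0, 0.0, 1.0]], 'world_to_cam': [[-0.852, -0.523, 0.009, 464.503], [-0.396, 0.634, -0.665, 248.929], [0.342, -0.57, -0.747, 650.592], [0.0, 0.0, 0.0, 1.0]]}
top {'mtx': [[372.264, 0.0, 316.367], [0.0, 372.264, 201.515], [0.0, 0.0, 1.0]], 'world_to_cam': [[-0.083, -0.997, 0.005, 45.455], [-0.974, 0.08, -0.212, 556.087], [0.21, -0.023, -0.977, 647.779], [0.0, 0.0, 0.0, 1.0]]}
wrist {'mtx': [[276.891, 0.0, 317.628], [0.0, 276.891, 197.702], [0.0, 0.0, 1.0]], 'hand_eye': [[1.0, 0.001, 0.0, -0.473], [-0.001, 0.959, 0.284, -71.279], [-0.0, -0.284, 0.959, -143.014], [0.0, 0.0, 0.0, 1.0]]}
```

View pics/side0.png

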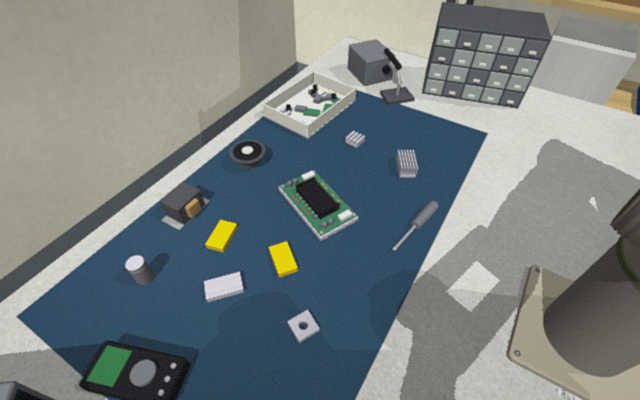

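View pics/top0.png

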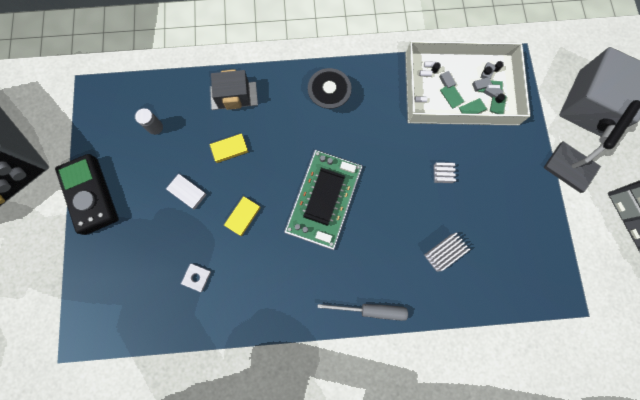

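View pics/wrist0.png

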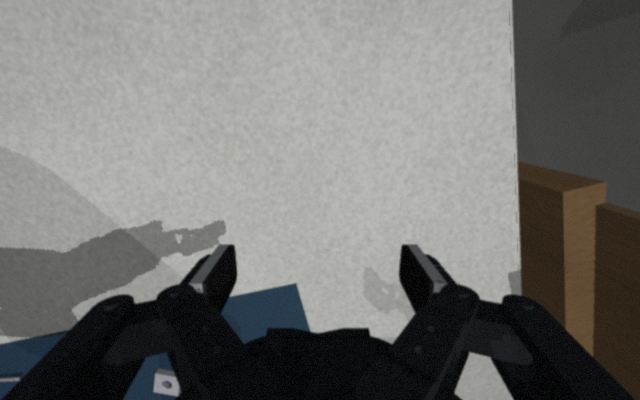

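```bash
ls; python3 -m pendant --help 2>&1 | head -20; python3 -c "
import bench;print([x for x in dir(bench) if x[0]!='_'])"
```

```text
pics
invalid input: not JSON, or not a number
['PlanningError', 'calibration', 'hand_in', 'hold_point_z', 'sense', 'snapshot']
```

The plate shows at top (186,191) and side (224,286), the large sink at top (447,251) and side (407,163), and the module at top (324,197). The two yellow look-alikes, the square plate and the small sink are separate from these. Next I'll measure them.

```bash
cat > h.py <<'E'
from bench import *
import cv2, numpy as np
def cast(name,px,z,pose=None):
    c=calibration(name);K=np.array(c['mtx'])
    if name=='wrist':
        from scipy.spatial.transform import Rotation as R
        p,r=pose; T=np.eye(4);T[:3,:3]=R.from_euler('xyz',r,degrees=True).as_matrix();T[:3,3]=p
        M=T@np.array(c['hand_eye'])
    else: M=np.linalg.inv(np.array(c['world_to_cam']))
    px=np.atleast_2d(np.array(px,float)); d=np.c_[px,np.ones(len(px))]@np.linalg.inv(K).T@M[:3,:3].T
    o=M[:3,3]; return o+d*((z-o[2])/d[:,2])[:,None]
def rect(name,cnt,z,pose=None):
    P=cast(name,cnt.reshape(-1,2),z,pose)[:,:2].astype(np.float32)
    (c,s,a)=cv2.minAreaRect(P)
    if s[0]<s[1]: s=s[::-1];a+=90
    return np.round(c,1),np.round(s,1),round((a+90)%180-90,1)
def blob(mask,near,rad=30):
    cs,_=cv2.findContours(mask.astype(np.uint8),cv2.RETR_EXTERNAL,cv2.CHAIN_APPROX_NONE)
    cs=[c for c in cs if cv2.contourArea(c)>60 and np.linalg.norm(c.reshape(-1,2).mean(0)-near)<rad]
    return max(cs,key=cv2.contourArea) if cs else None
E
python3 - <<'E'
from h import *
for n,pl,si,mo,bo in [("top",(186,191),(447,251),(324,197),(324,200)),("side",(224,286),(407,163),(317,198),(317,205))]:
    im=cv2.imread(f"pics/{n}0.png");hsv=cv2.cvtColor(im,cv2.COLOR_BGR2HSV);h,s,v=cv2.split(hsv)
    for nm,m,near,z in [("plate",(s<90)&(v>130),pl,14),("sink",cv2.morphologyEx(((s<110)&(v>90)).astype(np.uint8),cv2.MORPH_CLOSE,np.ones((5,5))),si,32),("mod",(v<60)&(s<150),mo,30),("board",(h>35)&(h<85)&(s>70),bo,15)]:
        c=blob(m,near)
        if c is None: print(n,nm,None);continue
        print(n,nm,c.reshape(-1,2).mean(0).round(),rect(n,c,z))
    cv2.imwrite(f"pics/{n}z.png",cv2.resize(im[130:310,150:500] if n=="top" else im[120:320,180:450],None,fx=2.2,fy=2.2,interpolation=2))
E
```

```text
top plate None
top sink None
top mod [324. 196.] (array([575.1, -17.7]), array([107.9,  50.7]), -24.1)
top board [324. 203.] (array([574.6, -17.4]), array([176.6,  96.3]), -24.3)
side plate [223. 286.] (array([609.5, 266.3]), array([71. , 48.3]), 49.5)
side sink [406. 163.] (array([ 441.5, -230.5]), array([111.1,  55.3]), -58.7)
side mod [316. 198.] (array([573.3, -14.3]), array([117.2,  59.5]), -24.2)
side board [320. 205.] (array([573.3, -16.8]), array([175.9,  98.6]), -24.3)
```

View pics/topz.png

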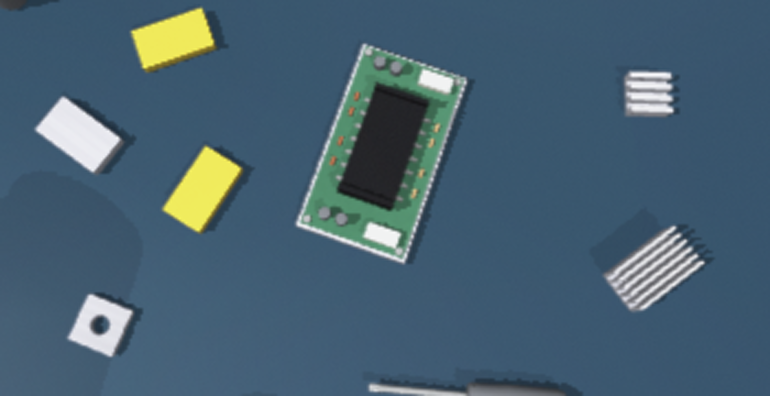

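The zoomed view shows all parts clearly. The plate and sink masks failed because the counter contour encloses them, so I'll use RETR_LIST and drop the shaded side faces.

```bash
sed -i 's/RETR_EXTERNAL/RETR_LIST/' h.py
python3 - <<'E'
from h import *
for n,pl,si in [("top",(186,191),(447,251)),("side",(224,286),(407,163))]:
    im=cv2.imread(f"pics/{n}0.png");hsv=cv2.cvtColor(im,cv2.COLOR_BGR2HSV);h,s,v=cv2.split(hsv)
    for t in (130,170,200):
      for nm,m,near,z in [("plate",(s<90)&(v>t),pl,14),("sink",cv2.morphologyEx(((s<110)&(v>t-40)).astype(np.uint8),cv2.MORPH_CLOSE,np.ones((3,3))),si,32)]:
        c=blob(m,near)
        if c is None: print(n,nm,None);continue
        r=cv2.boxPoints(cv2.minAreaRect(c)).round().tolist()
        print(n,t,nm,c.reshape(-1,2).mean(0).round(),rect(n,c,z),r)
    x,y=si;cv2.imwrite(f"pics/{n}s.png",cv2.resize(im[y-35:y+35,x-40:x+40],None,fx=9,fy=8,interpolation=2))
E
```

```text
top 130 plate [185. 191.] (array([612.2, 263.3]), array([71.8, 41.3]), 49.3) [[165.0, 189.0], [177.0, 172.0], [205.0, 193.0], [192.0, 209.0]]
top 130 sink [447. 251.] (array([ 444.6, -242.2]), array([82.5, 47.1]), -59.3) [[422.0, 254.0], [455.0, 229.0], [471.0, 250.0], [438.0, 275.0]]
top 170 plate [185. 191.] (array([612.2, 263.2]), array([69.6, 40. ]), 49.5) [[166.0, 189.0], [178.0, 173.0], [204.0, 193.0], [192.0, 209.0]]
top 170 sink [448. 252.] (array([ 443.7, -242.8]), array([79.5, 42.3]), -58.8) [[424.0, 256.0], [456.0, 231.0], [470.0, 249.0], [438.0, 274.0]]
top 200 plate [185. 191.] (array([612.3, 263. ]), array([68.8, 38.8]), 49.3) [[166.0, 188.0], [178.0, 173.0], [204.0, 193.0], [192.0, 208.0]]
top 200 sink [448. 252.] (array([ 443.5, -243.2]), array([77. , 41.1]), -59.0) [[425.0, 256.0], [456.0, 232.0], [469.0, 249.0], [439.0, 273.0]]
side 130 plate [223. 286.] (array([609.5, 266.3]), array([71. , 48.3]), 49.5) [[200.0, 281.0], [239.0, 271.0], [245.0, 292.0], [206.0, 302.0]]
side 130 sink [406. 163.] (array([ 441.5, -230.5]), array([111.1,  55.3]), -58.7) [[395.0, 178.0], [395.0, 148.0], [418.0, 148.0], [418.0, 178.0]]
side 170 plate [223. 285.] (array([610.7, 264.6]), array([69.1, 41.1]), 49.9) [[202.0, 281.0], [239.0, 272.0], [244.0, 289.0], [206.0, 299.0]]
side 170 sink [407. 163.] (array([ 438.5, -232.2]), array([105.9,  45.3]), -62.9) [[398.0, 149.0], [415.0, 147.0], [418.0, 177.0], [400.0, 178.0]]
side 200 plate [223. 285.] (array([611. , 264.2]), array([68.3, 38.6]), 49.5) [[202.0, 282.0], [239.0, 272.0], [243.0, 289.0], [206.0, 298.0]]
side 200 sink [408. 159.] (array([ 444.9, -244.7]), array([68.3, 39.9]), -58.5) [[398.0, 150.0], [414.0, 148.0], [417.0, 168.0], [402.0, 171.0]]
```

View pics/tops.png

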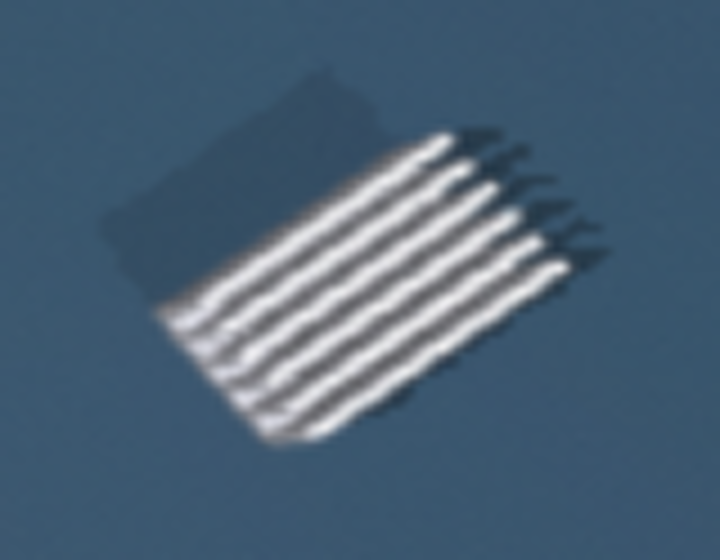

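```bash
python3 - <<'E'
from h import *
print(hold_point_z)
im=cv2.imread("pics/top0.png");h,s,v=cv2.split(cv2.cvtColor(im,cv2.COLOR_BGR2HSV))
for near in [(229,148),(242,216)]:
    print(rect("top",blob((h>20)&(h<35)&(s>120)&(v>120),near),14))
E
cat > go.py <<'E'
# how far to go: rows' units in tool axes if yaw is turned first/at end: prints world delta & tool-axis delta at current yaw
import sys; from h import *
s=sense();p=s['tool_pos'];r=s['tcp_rot'];x,y,z,yaw=map(float,sys.argv[1:5])
a=np.radians(r[2]);d=np.array([x,y,z])-p
print('t',round(s['time'],2),'pos',p.round(1),'rot',r.round(1),'gap',round(s['finger_gap'],1),'F',s['ft_force'].round(1))
dy=(yaw-r[2]+180)%360-180
print('tool delta mm at current yaw',(d[0]*np.cos(a)+d[1]*np.sin(a)).round(1),(d[0]*np.sin(a)-d[1]*np.cos(a)).round(1),(-d[2]).round(1),'units',np.round(np.array([d[0]*np.cos(a)+d[1]*np.sin(a),d[0]*np.sin(a)-d[1]*np.cos(a),-d[2]])/20,2),'turn units',round(-np.radians(dy)/.08,2))
# plan for N rows with even turn: simulate open-loop
if len(sys.argv)>5:
    N=int(sys.argv[5]);yw=r[2]
    for i in range(N):
        b=np.radians(yw);e=d/N
        print(np.round([(e[0]*np.cos(b)+e[1]*np.sin(b))/20,(e[0]*np.sin(b)-e[1]*np.cos(b))/20,-e[2]/20,-np.radians(dy)/.08/N],2).tolist());yw+=dy/N
E
python3 go.py 611.7 263.6 100 139.4 20
```

```text
18.700000000000003
(array([698. , 172.1]), array([70.1, 41.6]), -74.8)
(array([551.5, 150.1]), array([70. , 40.9]), -36.6)
t 0.15 pos [137.7 583.5 230.4] rot [-1.80e+02  1.00e-01  7.67e+01] gap 85.2 F [-0.9 -0.   0.3]
tool delta mm at current yaw -202.4 534.9 130.4 units [-10.12  26.74   6.52] turn units -13.68
[-0.51, 1.34, 0.33, -0.68]
[-0.58, 1.31, 0.33, -0.68]
[-0.65, 1.27, 0.33, -0.68]
[-0.72, 1.24, 0.33, -0.68]
[-0.78, 1.2, 0.33, -0.68]
[-0.85, 1.15, 0.33, -0.68]
[-0.91, 1.1, 0.33, -0.68]
[-0.97, 1.05, 0.33, -0.68]
[-1.03, 1.0, 0.33, -0.68]
[-1.08, 0.94, 0.33, -0.68]
[-1.13, 0.88, 0.33, -0.68]
[-1.17, 0.82, 0.33, -0.68]
[-1.22, 0.75, 0.33, -0.68]
[-1.26, 0.68, 0.33, -0.68]
[-1.29, 0.61, 0.33, -0.68]
[-1.32, 0.54, 0.33, -0.68]
[-1.35, 0.47, 0.33, -0.68]
[-1.37, 0.39, 0.33, -0.68]
[-1.39, 0.32, 0.33, -0.68]
[-1.41, 0.24, 0.33, -0.68]
```

```bash
python3 -m pendant '[[[-0.3,0.8,0.1,-0.4],[-0.33,0.9,0.1,-0.4],[-0.36,0.9,0.1,-0.4],[-0.4,0.88,0.1,-0.4],[-0.4,0.86,0.1,-0.4],[-0.43,0.85,0.1,-0.4],[-0.45,0.83,0.1,-0.4],[-0.48,0.82,0.1,-0.4],[-0.5,0.8,0.1,-0.4],[-0.52,0.78,0.1,-0.4]]]' 0.6; python3 go.py 611.7 263.6 100 139.4 20
```

```text
time: 0.98
tool_pos: [300.9, 482.5, 205.8]
tcp_rot: [-179.7, 0.3, 96.3]
ft_force: [0.3, 0.9, -0.3]
finger_gap: 68.5
t 0.98 pos [300.9 482.5 205.8] rot [-179.7    0.3   96.3] gap 68.5 F [ 0.3  0.9 -0.3]
tool delta mm at current yaw -251.4 285.1 105.8 units [-12.57  14.26   5.29] turn units -9.41
[-0.63, 0.71, 0.26, -0.47]
[-0.65, 0.69, 0.26, -0.47]
[-0.68, 0.66, 0.26, -0.47]
[-0.7, 0.64, 0.26, -0.47]
[-0.73, 0.61, 0.26, -0.47]
[-0.75, 0.58, 0.26, -0.47]
[-0.77, 0.55, 0.26, -0.47]
[-0.79, 0.52, 0.26, -0.47]
[-0.81, 0.49, 0.26, -0.47]
[-0.83, 0.46, 0.26, -0.47]
[-0.85, 0.43, 0.26, -0.47]
[-0.86, 0.4, 0.26, -0.47]
[-0.88, 0.37, 0.26, -0.47]
[-0.89, 0.33, 0.26, -0.47]
[-0.9, 0.3, 0.26, -0.47]
[-0.91, 0.27, 0.26, -0.47]
[-0.92, 0.23, 0.26, -0.47]
[-0.93, 0.2, 0.26, -0.47]
[-0.94, 0.16, 0.26, -0.47]
[-0.94, 0.13, 0.26, -0.47]
```

```bash
python3 -m pendant '[[[-0.65,0.73,0.2,-0.48],[-0.67,0.71,0.2,-0.48],[-0.7,0.68,0.2,-0.48],[-0.72,0.66,0.2,-0.48],[-0.75,0.63,0.2,-0.48],[-0.77,0.6,0.2,-0.48],[-0.79,0.57,0.2,-0.48],[-0.81,0.53,0.2,-0.48],[-0.83,0.5,0.2,-0.48],[-0.85,0.47,0.2,-0.48]]]' ; python3 -m pendant '[[[-0.87,0.44,0.2,-0.48],[-0.88,0.41,0.2,-0.48],[-0.9,0.38,0.2,-0.48],[-0.91,0.34,0.2,-0.48],[-0.92,0.31,0.2,-0.48],[-0.93,0.28,0.2,-0.48],[-0.94,0.24,0.2,-0.48],[-0.9,0.2,0.2,-0.48],[-0.9,0.16,0.2,-0.4],[-0.5,0.1,0.1,-0.3]]]'; python3 go.py 611.7 263.6 100 139.4
```

```text
time: 1.82
tool_pos: [467.4, 364.2, 160.6]
tcp_rot: [-179.3, 0.2, 119.4]
ft_force: [-0.6, 0.5, 0.2]
finger_gap: 67.9
time: 2.65
tool_pos: [627.0, 256.5, 114.4]
tcp_rot: [-178.8, -0.3, 141.2]
ft_force: [0.3, 1.3, 0.5]
finger_gap: 68.4
t 2.65 pos [627.  256.5 114.4] rot [-178.8   -0.3  141.2] gap 68.4 F [0.3 1.3 0.5]
tool delta mm at current yaw 16.4 -4.0 14.4 units [ 0.82 -0.2   0.72] turn units 0.4
```

Run:
```python
from h import *
s=sense();im=snapshot("wrist")[:,:,::-1].copy();cv2.imwrite("pics/w1.png",im);np.save("w1.npy",np.r_[s['tool_pos'],s['tcp_rot']])
h,sa,v=cv2.split(cv2.cvtColor(im,cv2.COLOR_BGR2HSV))
c=blob((sa<90)&(v>150),(318,250),120)
if c is not None: print(c.reshape(-1,2).mean(0),rect("wrist",c,14,(s['tool_pos'],s['tcp_rot'])))
```

```text
[335.23043478 193.86086957] (array([612.4, 263.2]), array([70.3, 40.3]), 49.6)
```

View pics/w1.png

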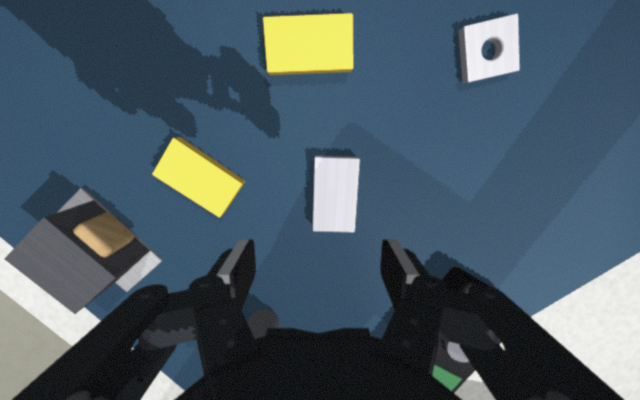

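The wrist view shows the plate at (335,194). It casts to (612.4, 263.2), 49.6°, size 70 x 40, which agrees with the fixed cameras.

```bash
python3 go.py 612.3 263.3 2 139.6; python3 -m pendant '[[[0.4,-0.1,0.3,0.2],[0.4,-0.1,0.5,0.15],[0,0,0.6,0],[0,0,0.7,0],[0,0,0.7,0],[0,0,0.7,0],[0,0,0.6,0],[0,0,0.5,0],[0,0,0.2,0],[0,0,0,0]]]' ; python3 go.py 612.3 263.3 2 139.6
```

```text
t 2.7 pos [627.7 255.4 113.8] rot [-178.8   -0.3  141.3] gap 68.2 F [-1.8 -1.3 -0.3]
tool delta mm at current yaw 16.9 -3.5 111.8 units [ 0.85 -0.17  5.59] turn units 0.36
time: 3.53
tool_pos: [600.7, 265.0, 4.0]
tcp_rot: [-178.5, -0.5, 139.5]
ft_force: [0.0, -0.2, -0.0]
finger_gap: 68.6
t 3.53 pos [600.7 265.    4. ] rot [-178.5   -0.5  139.5] gap 68.6 F [ 0.  -0.2 -0. ]
tool delta mm at current yaw -9.9 6.2 2.0 units [-0.5   0.31  0.1 ] turn units -0.02
```

```bash
python3 -m pendant '[[[-0.25,0.16,0,0],[-0.25,0.15,0.1,0],[0,0,0,0],[0,0,0,0],[0,0,0,0],[0,0,0,0],[0,0,0,0],[0,0,0,0],[0,0,0,0],[0,0,0,0]]]' ; python3 go.py 612.3 263.3 2 139.6
```

```text
time: 4.37
tool_pos: [617.0, 263.8, 5.8]
tcp_rot: [-178.8, -0.3, 139.5]
ft_force: [-0.2, -0.2, 0.6]
finger_gap: 68.3
t 4.37 pos [617.  263.8   5.8] rot [-178.8   -0.3  139.5] gap 68.3 F [-0.2 -0.2  0.6]
tool delta mm at current yaw 3.2 -3.4 3.8 units [ 0.16 -0.17  0.19] turn units -0.03
```

```bash
python3 -m pendant '[[[0.12,-0.12,0.15,0],[0,0,0,0],[0,0,0,0],[0,0,0,0],[0,0,0,0],[0,0,0,0],[0,0,0,0],[0,0,0,0],[0,0,0,0],[0,0,0,0]]]' -0.4 40 ; python3 go.py 612.3 263.3 2 139.6
```

```text
time: 5.2
tool_pos: [613.4, 263.7, 3.1]
tcp_rot: [-178.8, -0.3, 139.5]
ft_force: [-0.1, -0.3, 0.8]
finger_gap: 38.9
t 5.2 pos [613.4 263.7   3.1] rot [-178.8   -0.3  139.5] gap 38.9 F [-0.1 -0.3  0.8]
tool delta mm at current yaw 0.6 -1.0 1.1 units [ 0.03 -0.05  0.06] turn units -0.03
```

```bash
python3 -m pendant '[[[0,0,-0.1,0],[0,0,-0.3,0],[0,0,-0.5,0],[0,0,-0.6,0],[0,0,-0.7,0],[0,0,-0.7,0],[0,0,-0.7,0],[0,0,-0.5,0],[0,0,-0.2,0],[0,0,0,0]]]' -0.4 60 ; python3 go.py 574 -17.2 95 65.8 20
python3 - <<'E'
from h import *
s=sense();im=snapshot("wrist")[:,:,::-1].copy();cv2.imwrite("pics/w2.png",im)
E
```

```text
time: 6.03
tool_pos: [615.3, 265.1, 100.6]
tcp_rot: [-178.9, -0.2, 139.5]
ft_force: [0.0, 0.6, -1.3]
finger_gap: 37.9
t 6.03 pos [615.3 265.1 100.6] rot [-178.9   -0.2  139.5] gap 37.9 F [ 0.   0.6 -1.3]
tool delta mm at current yaw -152.1 -241.4 5.6 units [ -7.6  -12.07   0.28] turn units 16.07
[-0.38, -0.6, 0.01, 0.8]
[-0.42, -0.58, 0.01, 0.8]
[-0.45, -0.55, 0.01, 0.8]
[-0.49, -0.52, 0.01, 0.8]
[-0.52, -0.49, 0.01, 0.8]
[-0.55, -0.45, 0.01, 0.8]
[-0.58, -0.42, 0.01, 0.8]
[-0.6, -0.38, 0.01, 0.8]
[-0.63, -0.34, 0.01, 0.8]
[-0.65, -0.3, 0.01, 0.8]
[-0.67, -0.26, 0.01, 0.8]
[-0.68, -0.21, 0.01, 0.8]
[-0.69, -0.17, 0.01, 0.8]
[-0.7, -0.12, 0.01, 0.8]
[-0.71, -0.08, 0.01, 0.8]
[-0.71, -0.03, 0.01, 0.8]
[-0.71, 0.01, 0.01, 0.8]
[-0.71, 0.06, 0.01, 0.8]
[-0.71, 0.11, 0.01, 0.8]
[-0.7, 0.15, 0.01, 0.8]
```

View pics/w2.png

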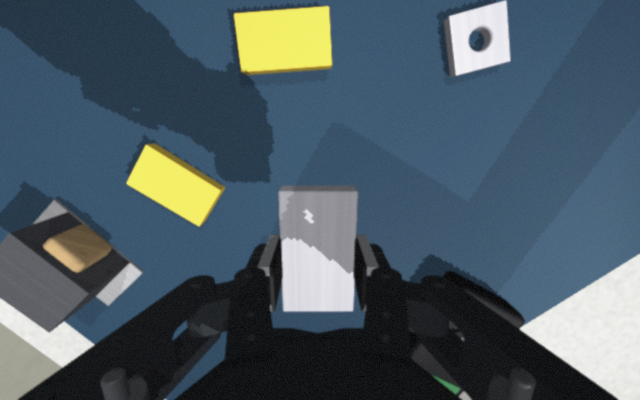

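The plate is held between the pads (columns 280–357, rows 187–312). Next I'll work out its offset in the tool frame and carry it to the module.

```bash
python3 - <<'E'
from h import *
px=[[280,191],[357,191],[355,311],[283,311]]
# tool frame: use identity pose => plane z=-10.9
P=cast("wrist",px,-10.9,(np.zeros(3),np.zeros(3)));print(P.round(1),P.mean(0).round(1))
E
python3 -m pendant '[[[-0.38,-0.6,0,0.8],[-0.42,-0.58,0,0.8],[-0.45,-0.55,0,0.8],[-0.49,-0.52,0,0.8],[-0.52,-0.49,0,0.8],[-0.55,-0.45,0,0.8],[-0.58,-0.42,0,0.8],[-0.6,-0.38,0,0.8],[-0.63,-0.34,0,0.8],[-0.65,-0.3,0,0.8]]]'; python3 go.py 574 -17.2 95 65.8 9
```

```text
[[-19.6 -36.5 -10.9]
 [ 18.5 -36.5 -10.9]
 [ 20.2  33.8 -10.9]
 [-20.5  33.9 -10.9]] [ -0.3  -1.3 -10.9]
time: 6.92
tool_pos: [586.5, 120.6, 93.2]
tcp_rot: [-178.3, 0.4, 101.5]
ft_force: [0.7, -0.4, -1.5]
finger_gap: 38.2
t 6.92 pos [586.5 120.6  93.2] rot [-178.3    0.4  101.5] gap 38.2 F [ 0.7 -0.4 -1.5]
tool delta mm at current yaw -132.5 -39.7 -1.8 units [-6.63 -1.99 -0.09] turn units 7.79
[-0.74, -0.22, -0.01, 0.87]
[-0.75, -0.17, -0.01, 0.87]
[-0.76, -0.12, -0.01, 0.87]
[-0.77, -0.06, -0.01, 0.87]
[-0.77, -0.01, -0.01, 0.87]
[-0.77, 0.04, -0.01, 0.87]
[-0.76, 0.1, -0.01, 0.87]
[-0.75, 0.15, -0.01, 0.87]
[-0.74, 0.2, -0.01, 0.87]
```

```bash
python3 -m pendant '[[[-0.72,-0.22,0,0.85],[-0.74,-0.17,0,0.85],[-0.75,-0.12,0,0.85],[-0.75,-0.06,0,0.85],[-0.75,0,0,0.85],[-0.7,0.04,0,0.85],[-0.65,0.08,0,0.85],[-0.5,0.1,0,0.8],[-0.3,0.1,0,0.4],[0,0,0,0]]]'; python3 go.py 574 -17.2 60 65.8
python3 - <<'E'
from h import *
s=sense();im=snapshot("wrist")[:,:,::-1].copy();cv2.imwrite("pics/w3.png",im)
E
```

```text
time: 7.75
tool_pos: [566.5, -6.6, 84.9]
tcp_rot: [-178.0, 1.7, 66.7]
ft_force: [0.0, 0.3, -1.1]
finger_gap: 38.3
t 7.75 pos [566.5  -6.6  84.9] rot [-178.     1.7   66.7] gap 38.3 F [ 0.   0.3 -1.1]
tool delta mm at current yaw -6.7 11.1 24.9 units [-0.34  0.55  1.24] turn units 0.2
```

View pics/w3.png

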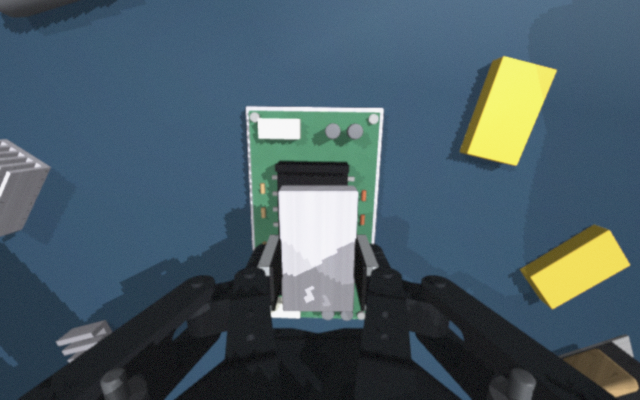

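The plate hangs over the module. The far board edge runs (247,107)–(383,108) and the module's far lip top is at about row 165. I'll check the board pose from these.

```bash
python3 - <<'E'
from h import *
pose=([566.5,-6.6,84.9],[-178,1.7,66.7])
E=cast("wrist",[[247,107],[383,109]],15,pose);print(E.round(1),np.linalg.norm(E[1]-E[0]))
d=(E[1]-E[0])[:2];d/=np.linalg.norm(d);n=np.array([d[1],-d[0]]) 
for sgn in(1,-1):print((E.mean(0)[:2]+sgn*92*n).round(1),np.degrees(np.arctan2(d[1],d[0])))
L=cast("wrist",[[279,163],[348,163]],38,pose);print(L.round(1), np.linalg.norm(L[1]-L[0])); print((L.mean(0)[:2]+52*n).round(1),(L.mean(0)[:2]-52*n).round(1))
E
python3 -m pendant '[[[0,0.05,0,0],[-0.05,0.1,0.1,0],[-0.05,0.1,0.15,0.05],[-0.05,0.1,0.15,0.05],[-0.05,0.1,0.15,0.05],[-0.05,0.05,0.15,0.05],[0,0,0.1,0],[0,0,0.05,0],[0,0,0,0],[0,0,0,0]]]'; python3 go.py 574 -17.2 60 65.8
```

```text
[[471.3 -25.6  15. ]
 [512.6  66.5  15. ]] 100.92911876296604
[575.9 -17.2] 65.83837139995521
[408.   58.1] 65.83837139995521
[[517.3 -16.6  38. ]
 [536.1  27.6  38. ]] 48.02246240405489
[574.1 -15.8] [479.2  26.8]
time: 8.63
tool_pos: [573.2, -12.4, 64.2]
tcp_rot: [-177.9, 1.7, 66.3]
ft_force: [-0.3, 0.4, -1.5]
finger_gap: 38.4
t 8.63 pos [573.2 -12.4  64.2] rot [-177.9    1.7   66.3] gap 38.4 F [-0.3  0.4 -1.5]
tool delta mm at current yaw -4.0 2.6 4.2 units [-0.2   0.13  0.21] turn units 0.12
```

```bash
cat > go.py <<'E'
import sys; from h import *
from scipy.spatial.transform import Rotation as R
s=sense();p=s['tool_pos'];r=s['tcp_rot'];x,y,z,yaw=map(float,sys.argv[1:5])
d=np.array([x,y,z])-p;Rm=R.from_euler('xyz',r,degrees=True).as_matrix()
print('t',round(s['time'],2),'pos',p.round(1),'rot',r.round(1),'gap',round(s['finger_gap'],1),'F',s['ft_force'].round(1),'zaxis',Rm[:,2].round(3),'xz,yz',Rm[2,:2].round(3))
dy=(yaw-r[2]+180)%360-180
print('tool mm',(Rm.T@d).round(1),'units',(Rm.T@d/20).round(2),'turn',round(-np.radians(dy)/.08,2))
if len(sys.argv)>5:
    N=int(sys.argv[5]);yw=0
    for i in range(N):
        M=R.from_euler('z',yw,degrees=True).as_matrix()@Rm
        print((M.T@d/N/20).round(2).tolist(),round(-np.radians(dy)/.08/N,2));yw+=dy/N
E
python3 go.py 574.3 -17 36 65.8
```

```text
t 8.63 pos [573.2 -12.4  64.2] rot [-177.9    1.7   66.3] gap 38.4 F [-0.3  0.4 -1.5] zaxis [-0.046 -0.012 -0.999] xz,yz [-0.03  -0.037]
tool mm [-2.9  3.9 28.1] units [-0.14  0.19  1.41] turn 0.12
```

```bash
python3 -m pendant '[[[0,0,0.05,0],[-0.05,0.05,0.12,0],[-0.05,0.05,0.18,0.05],[-0.04,0.05,0.2,0.05],[0,0.03,0.2,0],[0,0,0.2,0],[0,0,0.2,0],[0,0,0.12,0],[0,0,0.05,0],[0,0,0,0]]]'; python3 go.py 574.3 -17 34 65.8
```

```text
time: 9.47
tool_pos: [574.1, -17.3, 34.8]
tcp_rot: [-177.9, 1.7, 65.8]
ft_force: [1.4, 0.6, -0.7]
finger_gap: 38.1
t 9.47 pos [574.1 -17.3  34.8] rot [-177.9    1.7   65.8] gap 38.1 F [ 1.4  0.6 -0.7] zaxis [-0.046 -0.012 -0.999] xz,yz [-0.03  -0.037]
tool mm [0.4 0.1 0.7] units [0.02 0.01 0.04] turn 0.01
```

Right on target. I'll lower slowly until contact.

```bash
python3 -m pendant '[[[0,0,0.03,0],[0,0,0.03,0],[0,0,0.03,0],[0,0,0.03,0],[0,0,0,0],[0,0,0,0],[0,0,0,0],[0,0,0,0],[0,0,0,0],[0,0,0,0]]]'; python3 go.py 574.3 -17 33 65.8
```

```text
time: 10.3
tool_pos: [574.9, -17.2, 34.3]
tcp_rot: [-178.0, 1.7, 65.9]
ft_force: [-0.9, -0.6, 0.6]
finger_gap: 38.3
t 10.3 pos [574.9 -17.2  34.3] rot [-178.     1.7   65.9] gap 38.3 F [-0.9 -0.6  0.6] zaxis [-0.044 -0.012 -0.999] xz,yz [-0.03  -0.035]
tool mm [ 0.  -0.6  1.3] units [ 0.   -0.03  0.06] turn 0.01
```

```bash
python3 -m pendant '[[[0,0,0.08,0],[0,0,0.08,0],[0,0,0.05,0],[0,0,0.05,0],[0,0,0,0],[0,0,0,0],[0,0,0,0],[0,0,0,0],[0,0,0,0],[0,0,0,0]]]'; python3 go.py 574.3 -17 33 65.8
```

```text
time: 11.13
tool_pos: [575.4, -17.3, 34.1]
tcp_rot: [-178.0, 1.7, 65.9]
ft_force: [-1.0, -0.1, 1.8]
finger_gap: 38.0
t 11.13 pos [575.4 -17.3  34.1] rot [-178.     1.7   65.9] gap 38.0 F [-1.  -0.1  1.8] zaxis [-0.044 -0.013 -0.999] xz,yz [-0.029 -0.035]
tool mm [-0.1 -1.1  1.1] units [-0.01 -0.06  0.06] turn 0.02
```

Contact shows in the force reading: Fz went from -1.3 to +1.8 N. I'll release slowly and then rise.

```bash
python3 -m pendant '[[[0,0,0,0],[0,0,0,0],[0,0,0,0],[0,0,0,0],[0,0,0,0],[0,0,-0.1,0],[0,0,-0.3,0],[0,0,-0.5,0],[0,0,-0.7,0],[0,0,-0.7,0]]]' 0.4;python3 -m pendant '[[[0,0,-0.5,0],[0,0,-0.2,0],[0,0,0,0],[0,0,0,0],[0,0,0,0],[0,0,0,0],[0,0,0,0],[0,0,0,0],[0,0,0,0],[0,0,0,0]]]' -1; python3 go.py 574.3 -17 44 65.8
python3 - <<'E'
from h import *
s=sense();im=snapshot("wrist")[:,:,::-1].copy();cv2.imwrite("pics/w4.png",im)
pose=(s['tool_pos'],s['tcp_rot'])
h,sa,v=cv2.split(cv2.cvtColor(im,cv2.COLOR_BGR2HSV))
c=blob((sa<60)&(v>140),(318,250),80)
if c is not None: print(cv2.boundingRect(c),rect("wrist",c,44,pose))
E
```

```text
time: 11.97
tool_pos: [574.8, -16.5, 79.5]
tcp_rot: [-177.6, 1.8, 65.9]
ft_force: [-0.2, 0.5, -0.1]
finger_gap: 59.7
time: 12.8
tool_pos: [577.1, -16.4, 97.8]
tcp_rot: [-177.9, 1.7, 65.9]
ft_force: [0.3, -0.4, 0.3]
finger_gap: 0.1
t 12.8 pos [577.1 -16.4  97.8] rot [-177.9    1.7   65.9] gap 0.1 F [ 0.3 -0.4  0.3] zaxis [-0.046 -0.012 -0.999] xz,yz [-0.03  -0.037]
tool mm [-0.1 -0.3 53.9] units [-0.   -0.01  2.69] turn 0.02
(291, 167, 56, 104) (array([579.6, -19.2]), array([82.5, 40.4]), -24.3)
```

View pics/w4.png

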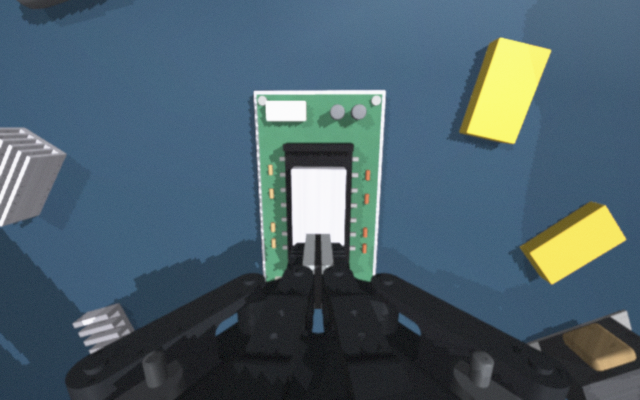

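The plate lies flat on the module, with its far edge at row 167 clear of the far lip at about row 152. Now I'll descend to press.

```bash
python3 - <<'E'
from h import *
pose=([577.1,-16.4,97.8],[-177.9,1.7,65.9])
E=cast("wrist",[[291.5,167.5],[346,167.5]],44,pose);print(E.round(1),np.linalg.norm(E[1]-E[0]));d=(E[1]-E[0])[:2];d/=np.linalg.norm(d)
print(E.mean(0)[:2]+35*np.array([d[1],-d[0]]),np.degrees(np.arctan2(d[1],d[0])))
E
python3 -m pendant '[[[0,0,0.2,0],[0,0,0.35,0],[0,0,0.4,0],[0,0,0.4,0],[0,0,0.4,0],[0,0,0.35,0],[0,0,0.2,0],[0,0,0.1,0],[0,0,0,0],[0,0,0,0]]]'; python3 go.py 574.3 -17 44 65.8
```

```text
[[534.6 -20.2  44. ]
 [550.6  15.9  44. ]] 39.42136096472592
[574.62159157 -16.30133296] 66.18480131494715
time: 13.68
tool_pos: [574.0, -16.9, 44.5]
tcp_rot: [-177.8, 1.8, 65.9]
ft_force: [-0.6, -0.6, 1.0]
finger_gap: -0.1
t 13.68 pos [574.  -16.9  44.5] rot [-177.8    1.8   65.9] gap -0.1 F [-0.6 -0.6  1. ] zaxis [-0.048 -0.012 -0.999] xz,yz [-0.031 -0.039]
tool mm [0.1 0.3 0.5] units [0.   0.02 0.02] turn 0.02
```

```bash
python3 -m pendant '[[[0,0,0.1,0],[0,0,0.2,0],[0,0,0.2,0],[0,0,0.2,0],[0,0,0.2,0],[0,0,0.2,0],[0,0,0.2,0],[0,0,0.2,0],[0,0,0.2,0],[0,0,0.2,0]]]'; python3 go.py 574.3 -17 44 65.8
```

```text
time: 14.52
tool_pos: [574.4, -16.9, 44.0]
tcp_rot: [-177.7, 1.9, 66.0]
ft_force: [-18.7, 2.8, 35.2]
finger_gap: 0.3
t 14.52 pos [574.4 -16.9  44. ] rot [-177.7    1.9   66. ] gap 0.3 F [-18.7   2.8  35.2] zaxis [-0.05  -0.014 -0.999] xz,yz [-0.033 -0.04 ]
tool mm [-0.1 -0.  -0. ] units [-0.01 -0.   -0.  ] turn 0.04
```

```bash
python3 -m pendant '[[[0,0,0.1,0],[0,0,0.1,0],[0,0,0.1,0],[0,0,0.1,0],[0,0,0.1,0],[0,0,0.1,0],[0,0,0.1,0],[0,0,0.1,0],[0,0,0.1,0],[0,0,0.1,0]]]'; python3 -m pendant '[[[0,0,-0.1,0],[0,0,-0.3,0],[0,0,-0.6,0],[0,0,-0.8,0],[0,0,-0.8,0],[0,0,-0.6,0],[0,0,-0.2,0],[0,0,0,0],[0,0,0,0],[0,0,0,0]]]' 0.6
python3 - <<'E'
from h import *
s=sense();im=snapshot("wrist")[:,:,::-1].copy();cv2.imwrite("pics/w5.png",im)
np.save("w5.npy",np.r_[s['tool_pos'],s['tcp_rot']])
E
python3 go.py 445 -245.5 120 31 20
```

```text
time: 15.35
tool_pos: [574.9, -16.9, 44.1]
tcp_rot: [-177.8, 1.9, 66.0]
ft_force: [-10.1, 2.4, 19.4]
finger_gap: 0.1
time: 16.18
tool_pos: [579.4, -15.9, 118.5]
tcp_rot: [-177.9, 1.9, 66.0]
ft_force: [0.7, -0.0, -0.7]
finger_gap: 68.4
t 16.23 pos [579.2 -15.9 118.3] rot [-177.9    1.9   66. ] gap 68.5 F [ 0.1 -0.6 -0. ] zaxis [-0.047 -0.015 -0.999] xz,yz [-0.033 -0.036]
tool mm [-264.3  -29.1    8.1] units [-13.21  -1.45   0.41] turn 7.65
[-0.66, -0.07, 0.02] 0.38
[-0.66, -0.05, 0.02] 0.38
[-0.66, -0.03, 0.02] 0.38
[-0.66, -0.01, 0.02] 0.38
[-0.66, 0.01, 0.02] 0.38
[-0.66, 0.03, 0.02] 0.38
[-0.66, 0.05, 0.02] 0.38
[-0.66, 0.07, 0.02] 0.38
[-0.66, 0.09, 0.01] 0.38
[-0.66, 0.11, 0.01] 0.38
[-0.65, 0.13, 0.01] 0.38
[-0.65, 0.15, 0.01] 0.38
[-0.64, 0.17, 0.01] 0.38
[-0.64, 0.19, 0.01] 0.38
[-0.63, 0.21, 0.01] 0.38
[-0.62, 0.23, 0.01] 0.38
[-0.62, 0.25, 0.01] 0.38
[-0.61, 0.26, 0.01] 0.38
[-0.6, 0.28, 0.01] 0.38
[-0.59, 0.3, 0.0] 0.38
```

View pics/w5.png

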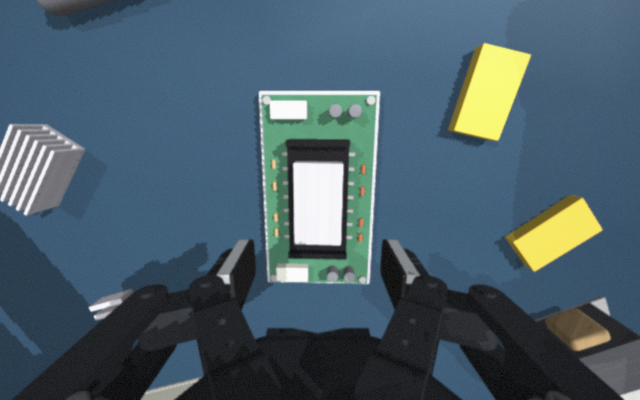

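The plate is seated between the lips (columns 292–345, rows 162–246), square and centred. It was pressed at about 19–35 N. On to the sink.

```bash
python3 - <<'E'
from h import *
q=np.load("w5.npy");im=cv2.imread("pics/w5.png");h,sa,v=cv2.split(cv2.cvtColor(im,cv2.COLOR_BGR2HSV))
print(rect("wrist",blob((sa<60)&(v>140),(318,204),30),44,(q[:3],q[3:])))
E
python3 -m pendant '[[[-0.4,-0.05,0,0.3],[-0.6,-0.05,0,0.38],[-0.66,-0.03,0,0.38],[-0.66,-0.01,0,0.38],[-0.66,0.01,0,0.38],[-0.66,0.03,0,0.38],[-0.66,0.05,0,0.38],[-0.66,0.07,0,0.38],[-0.66,0.09,0,0.38],[-0.66,0.11,0,0.38]]]' 0.6; python3 -m pendant '[[[-0.65,0.13,0,0.38],[-0.65,0.15,0,0.38],[-0.64,0.17,0,0.38],[-0.64,0.19,0,0.38],[-0.63,0.21,0,0.38],[-0.6,0.22,0,0.38],[-0.5,0.2,0,0.3],[-0.3,0.1,0,0.2],[-0.1,0,0,0],[0,0,0,0]]]';python3 go.py 445 -245.5 120 31
python3 - <<'E'
from h import *
s=sense();im=snapshot("wrist")[:,:,::-1].copy();cv2.imwrite("pics/w6.png",im)
np.save("w6.npy",np.r_[s['tool_pos'],s['tcp_rot']])
E
```

```text
(array([575.2, -17.1]), array([71.1, 40.4]), -24.3)
time: 17.07
tool_pos: [504.3, -135.7, 119.2]
tcp_rot: [-178.3, 2.8, 47.1]
ft_force: [-0.3, 0.3, 0.1]
finger_gap: 68.3
time: 17.9
tool_pos: [437.3, -232.7, 123.8]
tcp_rot: [-179.1, 3.2, 31.9]
ft_force: [-0.3, 0.0, -0.6]
finger_gap: 68.2
t 17.9 pos [ 437.3 -232.7  123.8] rot [-179.1    3.2   31.9] gap 68.2 F [-0.3  0.  -0.6] zaxis [-0.056 -0.016 -0.998] xz,yz [-0.056 -0.016]
tool mm [-0.  15.   3.5] units [-0.    0.75  0.18] turn 0.2
```

View pics/w6.png

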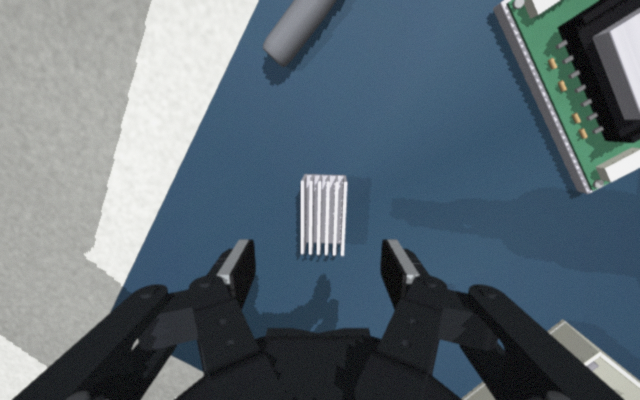

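Run:
```python
from h import *
q=np.load("w6.npy");im=cv2.imread("pics/w6.png");h,sa,v=cv2.split(cv2.cvtColor(im,cv2.COLOR_BGR2HSV))
pose=(q[:3],q[3:])
P=cast("wrist",[[301,255],[345,255],[303,182],[347,182],[303,175],[347,175]],32,pose);print(P.round(1))
for i,j in((0,1),(2,3),(4,5)):print(np.linalg.norm(P[i]-P[j]).round(1),((P[i]+P[j])/2).round(1))
print(np.linalg.norm((P[0]+P[1])/2-(P[2]+P[3])/2),np.linalg.norm((P[0]+P[1])/2-(P[4]+P[5])/2))
d=P[0]-P[2];print(np.degrees(np.arctan2(d[1],d[0])))
cv2.imwrite("pics/w6z.png",cv2.resize(im[160:270,270:380],None,fx=5,fy=5,interpolation=2))
```

```text
[[ 448.1 -288.7   32. ]
 [ 482.5 -265.8   32. ]
 [ 413.3 -227.4   32. ]
 [ 445.6 -206.8   32. ]
 [ 410.1 -222.1   32. ]
 [ 442.2 -201.7   32. ]]
41.3 [ 465.3 -277.2   32. ]
38.3 [ 429.5 -217.1   32. ]
38.0 [ 426.2 -211.9   32. ]
70.02287741869262 76.20120671005763
-60.391648475500496
```

View pics/w6z.png

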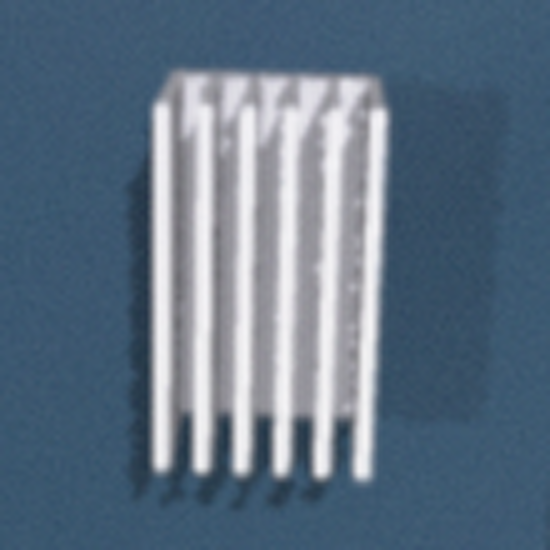

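The fin tips run from rows 181 to 255 (70 mm), so the sink centre is about (446.5, -246.5) at yaw -59°, consistent with the fixed cameras. I'll descend in two stages.

```bash
python3 go.py 446.5 -246.5 60 31; python3 -m pendant '[[[0,0.1,0.1,0.05],[0.05,0.15,0.3,0.05],[0.05,0.15,0.4,0.05],[0.05,0.15,0.5,0],[0,0.1,0.5,0],[0,0.1,0.5,0],[0,0,0.4,0],[0,0,0.3,0],[0,0,0.1,0],[0,0,0,0]]]'; python3 go.py 446.5 -246.5 9 31
```

```text
t 17.95 pos [ 437.5 -232.5  123.8] rot [-179.1    3.2   31.9] gap 68.2 F [-0.2 -0.3  0.9] zaxis [-0.056 -0.016 -0.998] xz,yz [-0.056 -0.016]
tool mm [ 3.8 17.6 63.4] units [0.19 0.88 3.17] turn 0.21
time: 18.78
tool_pos: [445.2, -242.6, 51.7]
tcp_rot: [-178.9, 3.3, 31.5]
ft_force: [-0.6, -0.8, 0.7]
finger_gap: 68.5
t 18.78 pos [ 445.2 -242.6   51.7] rot [-178.9    3.3   31.5] gap 68.5 F [-0.6 -0.8  0.7] zaxis [-0.059 -0.013 -0.998] xz,yz [-0.057 -0.019]
tool mm [ 1.5  4.8 42.6] units [0.08 0.24 2.13] turn 0.1
```

```bash
python3 -m pendant '[[[0.03,0.06,0.1,0.03],[0.03,0.06,0.2,0.03],[0.02,0.06,0.3,0.03],[0,0.04,0.35,0],[0,0,0.35,0],[0,0,0.3,0],[0,0,0.2,0],[0,0,0.1,0],[0,0,0.05,0],[0,0,0,0]]]'; python3 go.py 446.5 -246.5 9 31
```

```text
time: 19.62
tool_pos: [447.3, -246.9, 9.3]
tcp_rot: [-179.0, 3.2, 31.0]
ft_force: [0.5, -0.5, 0.0]
finger_gap: 68.5
t 19.62 pos [ 447.3 -246.9    9.3] rot [-179.     3.2   31. ] gap 68.5 F [ 0.5 -0.5  0. ] zaxis [-0.057 -0.014 -0.998] xz,yz [-0.057 -0.017]
tool mm [-0.5 -0.8  0.4] units [-0.02 -0.04  0.02] turn 0.0
```

```bash
python3 -m pendant '[[[0,0,0,0],[0,0,0,0],[0,0,0,0],[0,0,0,0],[0,0,0,0],[0,0,0,0],[0,0,0,0],[0,0,0,0],[0,0,0,0],[0,0,0,0]]]' -0.4 30;python3 go.py 446.5 -246.5 9 31;  python3 -m pendant '[[[0,0,-0.05,0],[0,0,-0.2,0],[0,0,-0.4,0],[0,0,-0.6,0],[0,0,-0.8,0],[0,0,-0.8,0],[0,0,-0.8,0],[0,0,-0.6,0],[0,0,-0.3,0],[0,0,0,0]]]'
python3 - <<'E'
from h import *
s=sense();im=snapshot("wrist")[:,:,::-1].copy();cv2.imwrite("pics/w7.png",im)
E
python3 go.py 575 -17 115 65.8 30
```

```text
time: 20.45
tool_pos: [447.8, -247.1, 10.3]
tcp_rot: [-179.1, 3.2, 31.0]
ft_force: [0.5, -0.0, -1.9]
finger_gap: 40.2
t 20.45 pos [ 447.8 -247.1   10.3] rot [-179.1    3.2   31. ] gap 40.2 F [ 0.5 -0.  -1.9] zaxis [-0.056 -0.015 -0.998] xz,yz [-0.056 -0.016]
tool mm [-0.8 -1.2  1.3] units [-0.04 -0.06  0.07] turn 0.0
time: 21.28
tool_pos: [454.0, -245.8, 112.4]
tcp_rot: [-179.2, 3.1, 31.0]
ft_force: [0.0, -0.1, -1.3]
finger_gap: 39.9
t 21.33 pos [ 453.9 -245.8  111.9] rot [-179.2    3.1   31. ] gap 39.6 F [ 0.3 -0.2 -0.3] zaxis [-0.054 -0.016 -0.998] xz,yz [-0.055 -0.014]
tool mm [ 221.2 -133.9  -13.3] units [11.06 -6.7  -0.67] turn -7.59
[0.37, -0.22, -0.02] -0.25
[0.37, -0.22, -0.02] -0.25
[0.38, -0.21, -0.02] -0.25
[0.38, -0.2, -0.02] -0.25
[0.39, -0.19, -0.02] -0.25
[0.39, -0.18, -0.02] -0.25
[0.39, -0.18, -0.02] -0.25
[0.4, -0.17, -0.02] -0.25
[0.4, -0.16, -0.02] -0.25
[0.4, -0.15, -0.03] -0.25
[0.41, -0.14, -0.03] -0.25
[0.41, -0.14, -0.03] -0.25
[0.41, -0.13, -0.03] -0.25
[0.41, -0.12, -0.03] -0.25
[0.42, -0.11, -0.03] -0.25
[0.42, -0.1, -0.03] -0.25
[0.42, -0.09, -0.03] -0.25
[0.42, -0.09, -0.03] -0.25
[0.42, -0.08, -0.03] -0.25
[0.43, -0.07, -0.03] -0.25
[0.43, -0.06, -0.03] -0.25
[0.43, -0.05, -0.03] -0.25
[0.43, -0.04, -0.03] -0.25
[0.43, -0.03, -0.03] -0.25
[0.43, -0.03, -0.03] -0.25
[0.43, -0.02, -0.03] -0.25
[0.43, -0.01, -0.03] -0.25
[0.43, 0.0, -0.03] -0.25
[0.43, 0.01, -0.03] -0.25
[0.43, 0.02, -0.03] -0.25
```

View pics/w7.png

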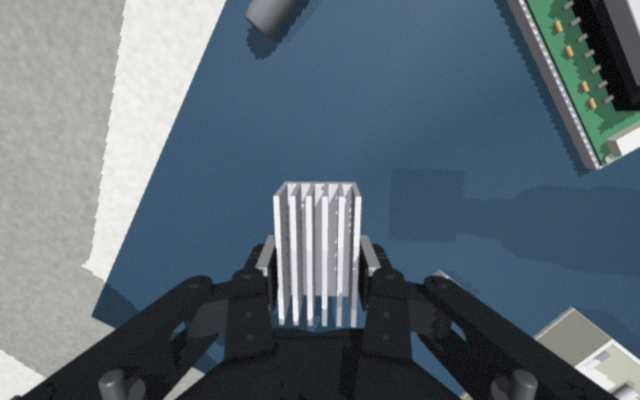

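The sink is held, with fin tips spanning columns 274–361 and rows about 193–326. I'll find its offset in the tool frame and carry it slowly.

```bash
python3 - <<'E'
from h import *
P=cast("wrist",[[275,195],[360,195],[280,325],[355,326]],-21.7,(np.zeros(3),np.zeros(3)));print(P.round(1),P.mean(0).round(1))
E
python3 -m pendant '[[[0.2,-0.12,0,-0.12],[0.37,-0.22,-0.02,-0.25],[0.38,-0.21,-0.02,-0.25],[0.38,-0.2,-0.02,-0.25],[0.39,-0.19,-0.02,-0.25],[0.39,-0.18,-0.02,-0.25],[0.39,-0.18,-0.02,-0.25],[0.4,-0.17,-0.02,-0.25],[0.4,-0.16,-0.02,-0.25],[0.4,-0.15,-0.03,-0.25]]]' ; python3 -m pendant '[[[0.41,-0.14,-0.03,-0.25],[0.41,-0.14,-0.03,-0.25],[0.41,-0.13,-0.03,-0.25],[0.41,-0.12,-0.03,-0.25],[0.42,-0.11,-0.03,-0.25],[0.42,-0.1,-0.03,-0.25],[0.42,-0.09,-0.03,-0.25],[0.42,-0.09,-0.03,-0.25],[0.42,-0.08,-0.03,-0.25],[0.43,-0.07,-0.03,-0.25]]]'; python3 go.py 575 -17 110 65.8 10
```

```text
[[-19.1 -36.6 -21.7]
 [ 19.6 -36.6 -21.7]
 [-19.5  34.9 -21.7]
 [ 20.2  35.6 -21.7]] [  0.3  -0.7 -21.7]
time: 22.17
tool_pos: [493.5, -163.9, 107.7]
tcp_rot: [-178.1, 3.0, 43.0]
ft_force: [-0.1, 0.2, -1.9]
finger_gap: 39.5
time: 23.0
tool_pos: [537.3, -78.2, 110.9]
tcp_rot: [-177.5, 2.5, 55.8]
ft_force: [-0.3, -1.0, -0.9]
finger_gap: 39.8
t 23.0 pos [537.3 -78.2 110.9] rot [-177.5    2.5   55.8] gap 39.8 F [-0.3 -1.  -0.9] zaxis [-0.061 -0.012 -0.998] xz,yz [-0.044 -0.043]
tool mm [71.8 -3.4 -2.1] units [ 3.59 -0.17 -0.11] turn -2.19
[0.36, -0.02, -0.01] -0.22
[0.36, -0.01, -0.01] -0.22
[0.36, -0.0, -0.01] -0.22
[0.36, 0.0, -0.01] -0.22
[0.36, 0.01, -0.01] -0.22
[0.36, 0.01, -0.01] -0.22
[0.36, 0.02, -0.01] -0.22
[0.36, 0.03, -0.01] -0.22
[0.36, 0.03, -0.01] -0.22
[0.36, 0.04, -0.01] -0.22
```

```bash
python3 -m pendant '[[[0.36,-0.02,0,-0.22],[0.36,-0.01,0,-0.22],[0.36,0,0,-0.22],[0.36,0,0,-0.22],[0.36,0.01,0,-0.22],[0.36,0.01,0,-0.22],[0.36,0.02,0,-0.22],[0.36,0.03,0,-0.22],[0.25,0.02,0,-0.15],[0.1,0,0,0]]]'; python3 go.py 575 -17 75 65.8
python3 - <<'E'
from h import *
im=snapshot("wrist")[:,:,::-1].copy();cv2.imwrite("pics/w8.png",im)
E
```

```text
time: 23.83
tool_pos: [574.4, -15.4, 107.7]
tcp_rot: [-177.1, 2.1, 65.7]
ft_force: [-0.7, -0.8, -2.2]
finger_gap: 39.8
t 23.83 pos [574.4 -15.4 107.7] rot [-177.1    2.1   65.7] gap 39.8 F [-0.7 -0.8 -2.2] zaxis [-0.061 -0.012 -0.998] xz,yz [-0.036 -0.05 ]
tool mm [-0.1  2.9 32.6] units [-0.    0.14  1.63] turn -0.03
```

View pics/w8.png

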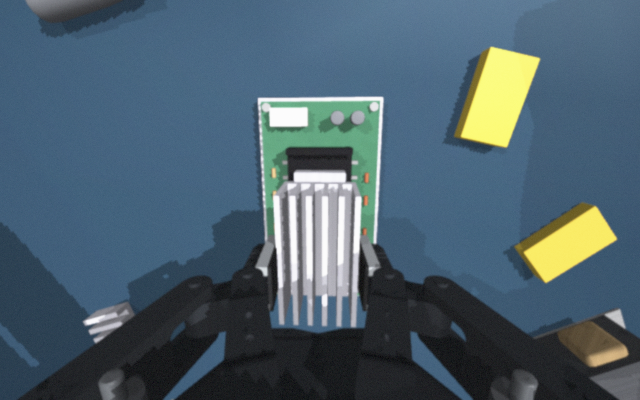

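The sink is above the plate and aligned with it; the plate's far end is still visible at rows 170–182. I'll descend.

```bash
python3 -m pendant '[[[0,0,0.05,0],[0,0.03,0.15,0],[0,0.05,0.25,0],[0,0.03,0.28,0],[0,0.03,0.28,0],[0,0,0.25,0],[0,0,0.18,0],[0,0,0.1,0],[0,0,0.05,0],[0,0,0,0]]]'; python3 go.py 575 -17 58 65.8
```

```text
time: 24.72
tool_pos: [573.5, -18.4, 70.9]
tcp_rot: [-177.0, 2.1, 65.5]
ft_force: [-0.6, -0.8, -1.7]
finger_gap: 39.3
t 24.72 pos [573.5 -18.4  70.9] rot [-177.     2.1   65.5] gap 39.3 F [-0.6 -0.8 -1.7] zaxis [-0.063 -0.012 -0.998] xz,yz [-0.038 -0.053]
tool mm [ 2.3  1.4 12.8] units [0.12 0.07 0.64] turn -0.07
```

```bash
python3 -m pendant '[[[0.03,0.02,0.05,0],[0.03,0.03,0.1,-0.03],[0.03,0.02,0.12,-0.03],[0.02,0,0.12,0],[0,0,0.1,0],[0,0,0.06,0],[0,0,0.04,0],[0,0,0,0],[0,0,0,0],[0,0,0,0]]]'; python3 go.py 575 -17 55 65.8
```

```text
time: 25.55
tool_pos: [575.9, -16.8, 58.6]
tcp_rot: [-177.1, 2.1, 65.8]
ft_force: [-0.2, -0.2, -1.4]
finger_gap: 39.9
t 25.55 pos [575.9 -16.8  58.6] rot [-177.1    2.1   65.8] gap 39.9 F [-0.2 -0.2 -1.4] zaxis [-0.062 -0.012 -0.998] xz,yz [-0.037 -0.051]
tool mm [-0.4 -0.5  3.7] units [-0.02 -0.03  0.18] turn 0.0
```

Run:
```python
from h import *
im=snapshot("side")[:,:,::-1].copy();cv2.imwrite("pics/s8.png",cv2.resize(im[140:260,250:390],None,fx=5,fy=5,interpolation=2))
```

```text
(no output)
```

View pics/s8.png

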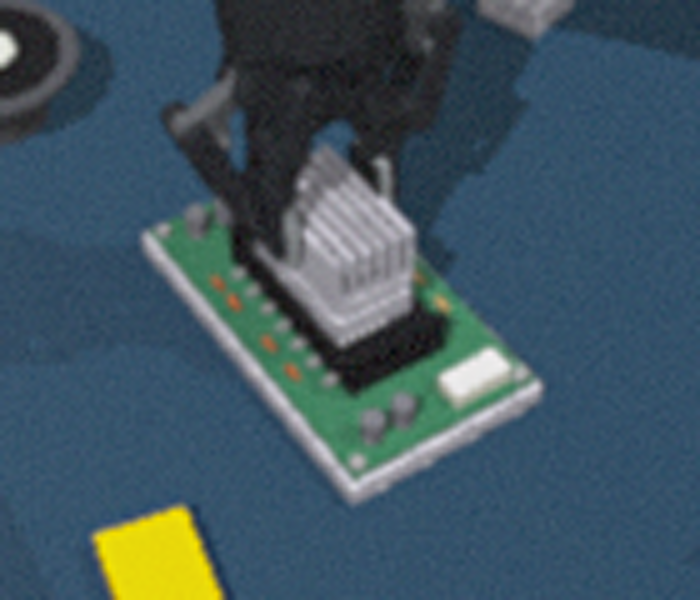

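The side view shows the sink just above the plate and aligned. I'll creep down to contact.

```bash
python3 -m pendant '[[[0,0,0.03,0],[0,0,0.04,0],[0,0,0.04,0],[0,0,0.03,0],[0,0,0.03,0],[0,0,0,0],[0,0,0,0],[0,0,0,0],[0,0,0,0],[0,0,0,0]]]'; python3 go.py 575 -17 55 65.8
```

```text
time: 26.43
tool_pos: [575.9, -17.0, 55.3]
tcp_rot: [-177.1, 2.1, 65.8]
ft_force: [-0.1, 0.3, -0.2]
finger_gap: 39.8
t 26.43 pos [575.9 -17.   55.3] rot [-177.1    2.1   65.8] gap 39.8 F [-0.1  0.3 -0.2] zaxis [-0.061 -0.013 -0.998] xz,yz [-0.037 -0.051]
tool mm [-0.4 -0.8  0.3] units [-0.02 -0.04  0.02] turn -0.0
```

```bash
python3 -m pendant '[[[0,0,0.05,0],[0,0,0.05,0],[0,0,0.05,0],[0,0,0.05,0],[0,0,0,0],[0,0,0,0],[0,0,0,0],[0,0,0,0],[0,0,0,0],[0,0,0,0]]]'; python3 go.py 575 -17 55 65.8
```

```text
time: 27.27
tool_pos: [576.6, -16.9, 54.8]
tcp_rot: [-177.2, 2.1, 65.8]
ft_force: [-0.1, 0.5, 0.1]
finger_gap: 39.9
t 27.27 pos [576.6 -16.9  54.8] rot [-177.2    2.1   65.8] gap 39.9 F [-0.1  0.5  0.1] zaxis [-0.059 -0.013 -0.998] xz,yz [-0.036 -0.049]
tool mm [-0.7 -1.4 -0.1] units [-0.04 -0.07 -0.01] turn -0.0
```

```bash
python3 -m pendant '[[[0,0.03,0.06,0],[0,0.03,0.06,0],[0,0,0.06,0],[0,0,0.06,0],[0,0,0.06,0],[0,0,0.06,0],[0,0,0,0],[0,0,0,0],[0,0,0,0],[0,0,0,0]]]'; python3 go.py 575 -17 54 65.8
```

```text
time: 28.1
tool_pos: [577.7, -17.0, 54.3]
tcp_rot: [-177.2, 2.1, 65.8]
ft_force: [0.1, 0.5, 0.5]
finger_gap: 39.6
t 28.1 pos [577.7 -17.   54.3] rot [-177.2    2.1   65.8] gap 39.6 F [0.1 0.5 0.5] zaxis [-0.06  -0.012 -0.998] xz,yz [-0.036 -0.05 ]
tool mm [-1.1 -2.4  0.5] units [-0.06 -0.12  0.02] turn 0.0
```

Contact is made (Fz went from -1.4 to about +0.5 N). I'll release, rise, and shut the fingers.

```bash
python3 -m pendant '[[[0,0,0,0],[0,0,0,0],[0,0,0,0],[0,0,0,0],[0,0,0,0],[0,0,-0.1,0],[0,0,-0.3,0],[0,0,-0.5,0],[0,0,-0.7,0],[0,0,-0.7,0]]]' 0.4;python3 -m pendant '[[[0,0,-0.6,0],[0,0,-0.4,0],[0,0,-0.1,0],[0,0,0,0],[0,0,0,0],[0,0,0,0],[0,0,0,0],[0,0,0,0],[0,0,0,0],[0,0,0,0]]]' -1; python3 go.py 575 -17 76 65.8
python3 - <<'E'
from h import *
s=sense();im=snapshot("wrist")[:,:,::-1].copy();cv2.imwrite("pics/w9.png",im);np.save("w9.npy",np.r_[s['tool_pos'],s['tcp_rot']])
im=snapshot("side")[:,:,::-1].copy();cv2.imwrite("pics/s9.png",cv2.resize(im[140:260,250:390],None,fx=5,fy=5,interpolation=2))
E
```

```text
time: 28.93
tool_pos: [578.0, -16.2, 99.5]
tcp_rot: [-176.8, 2.2, 65.8]
ft_force: [0.4, 0.1, -0.6]
finger_gap: 59.8
time: 29.77
tool_pos: [581.2, -16.0, 127.1]
tcp_rot: [-177.0, 2.1, 65.8]
ft_force: [0.5, 0.1, -0.3]
finger_gap: 0.2
t 29.77 pos [581.2 -16.  127.1] rot [-177.     2.1   65.8] gap 0.2 F [ 0.5  0.1 -0.3] zaxis [-0.062 -0.012 -0.998] xz,yz [-0.037 -0.051]
tool mm [-1.5 -2.6 51.4] units [-0.08 -0.13  2.57] turn 0.0
```

View pics/w9.png

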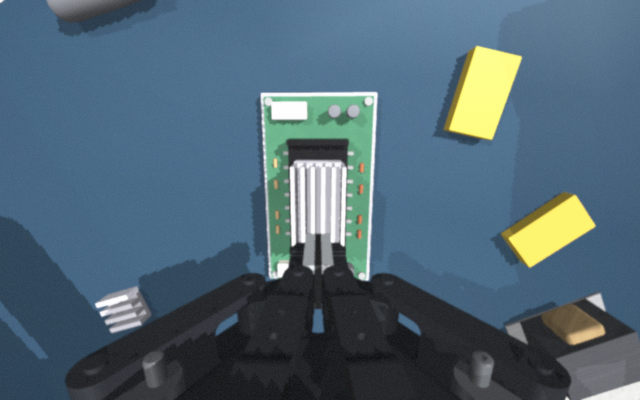

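View pics/s9.png

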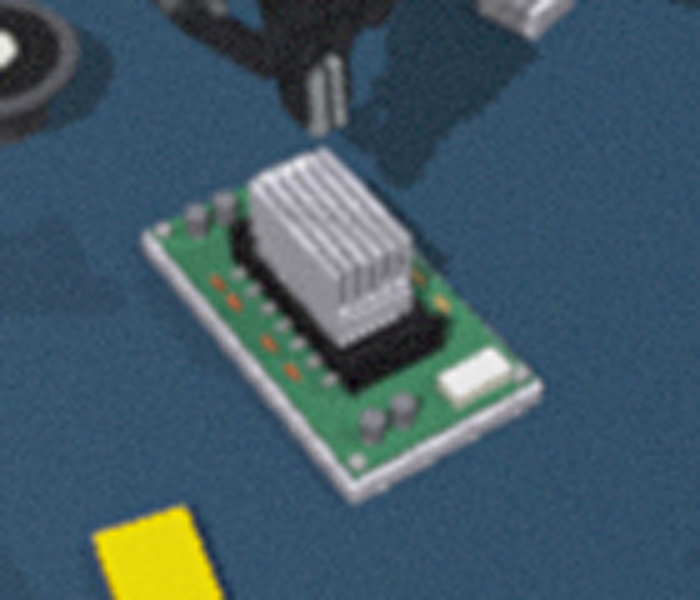

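Side and wrist views show the sink seated squarely on the plate. I'll descend to press the fin tips at z≈76.

```bash
python3 -m pendant '[[[-0.02,-0.02,0.2,0],[-0.02,-0.03,0.35,0],[-0.02,-0.03,0.4,0],[-0.02,-0.02,0.4,0],[0,-0.02,0.35,0],[0,0,0.25,0],[0,0,0.15,0],[0,0,0.1,0],[0,0,0,0],[0,0,0,0]]]'; python3 go.py 575.5 -17 76 65.8
```

```text
time: 30.7
tool_pos: [573.6, -17.0, 76.6]
tcp_rot: [-176.9, 2.2, 65.8]
ft_force: [-0.2, 0.5, 0.4]
finger_gap: 0.1
t 30.7 pos [573.6 -17.   76.6] rot [-176.9    2.2   65.8] gap 0.1 F [-0.2  0.5  0.4] zaxis [-0.065 -0.012 -0.998] xz,yz [-0.038 -0.054]
tool mm [0.8 1.8 0.5] units [0.04 0.09 0.02] turn 0.0
```

```bash
python3 -m pendant '[[[0,0.02,0.05,0],[0,0,0.08,0],[0,0,0.1,0],[0,0,0.1,0],[0,0,0.1,0],[0,0,0.1,0],[0,0,0.1,0],[0,0,0.1,0],[0,0,0.1,0],[0,0,0.1,0]]]'; python3 go.py 575.5 -17 76 65.8
```

```text
time: 31.53
tool_pos: [574.0, -17.0, 76.2]
tcp_rot: [-177.0, 2.2, 65.9]
ft_force: [-8.0, 1.2, 13.0]
finger_gap: 0.1
t 31.53 pos [574.  -17.   76.2] rot [-177.     2.2   65.9] gap 0.1 F [-8.   1.2 13. ] zaxis [-0.064 -0.013 -0.998] xz,yz [-0.038 -0.053]
tool mm [0.6 1.4 0.1] units [0.03 0.07 0.  ] turn 0.02
```

```bash
python3 -m pendant '[[[0,-0.02,0.12,0],[0,-0.03,0.13,0],[0,-0.03,0.13,0],[0,-0.03,0.13,0],[0,-0.03,0.13,0],[0,-0.03,0.13,0],[0,-0.03,0.13,0],[0,-0.03,0.13,0],[0,-0.03,0.13,0],[0,-0.03,0.13,0]]]'; python3 go.py 575.5 -17 76 65.8;  python3 -m pendant '[[[0,0,-0.1,0],[0,0,-0.3,0],[0,0,-0.6,0],[0,0,-0.8,0],[0,0,-0.8,0],[0,0,-0.8,0],[0,0,-0.5,0],[0,0,-0.2,0],[0,0,0,0],[0,0,0,0]]]' 0.6
python3 - <<'E'
from h import *
s=sense();im=snapshot("wrist")[:,:,::-1].copy();cv2.imwrite("pics/w10.png",im);np.save("w10.npy",np.r_[s['tool_pos'],s['tcp_rot']])
im=snapshot("side")[:,:,::-1].copy();cv2.imwrite("pics/s10.png",cv2.resize(im[140:260,250:390],None,fx=5,fy=5,interpolation=2))
print(s['time'],s['tool_pos'],s['ft_force'])
E
```

```text
time: 32.37
tool_pos: [573.9, -17.0, 76.1]
tcp_rot: [-177.8, 2.1, 65.9]
ft_force: [-8.3, -1.0, 14.9]
finger_gap: 0.1
t 32.37 pos [573.9 -17.   76.1] rot [-177.8    2.1   65.9] gap 0.1 F [-8.3 -1.  14.9] zaxis [-0.049 -0.018 -0.999] xz,yz [-0.036 -0.038]
tool mm [0.6 1.4 0. ] units [0.03 0.07 0.  ] turn 0.02
time: 33.2
tool_pos: [580.7, -15.5, 169.5]
tcp_rot: [-178.2, 1.9, 65.9]
ft_force: [-0.2, -0.5, 0.3]
finger_gap: 68.3
33.2 [580.70681096 -15.53527167 169.49203047] [-0.16248019 -0.45055085  0.31507628]
```

View pics/w10.png

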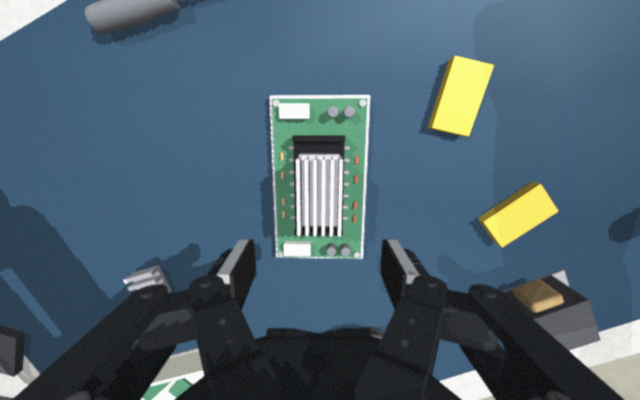

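View pics/s10.png

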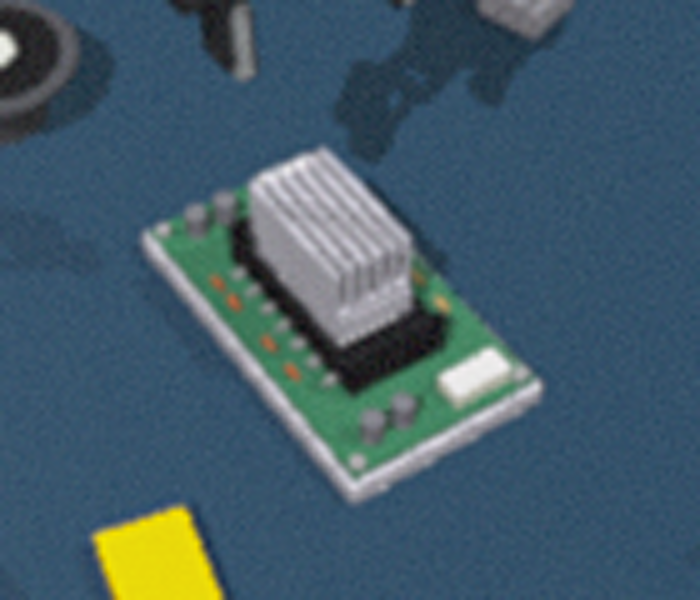

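Both parts are stacked: the sink shows at wrist columns 296–343, rows 159–236, sitting directly on the plate and between the lips. I'll do a numeric check and then hand in.

Run:
```python
from h import *
q=np.load("w10.npy");P=cast("wrist",[[295.5,160],[343,160],[297,236],[341.5,236]],76,(q[:3],q[3:]))
print(P.mean(0).round(1),np.linalg.norm(P[0]-P[1]),np.linalg.norm(P[0]-P[2]));d=P[2]+P[3]-P[0]-P[1];print(np.degrees(np.arctan2(d[1],d[0])))
print(sense()['ft_force'],sense()['time']);print(hand_in())
```

```text
[577.6 -16.4  76. ] 40.88695929122765 70.37078451286787
-23.992009209266815
[ 0.30214774 -0.13651473  0.49355896] 33.3
the job is handed in; nothing more can be done
None
```

I set the plate on the power module and pressed it, then set the heat sink on the plate and pressed that. The job was handed in at 33.3 s (limit 64 s), with the gripper open and clear.

| Part | Centre found (mm) | Yaw | Module centre (mm) | Module yaw | Press force (downward) |
|---|---|---|---|---|---|
| Plate, checked after its press | (575.2, -17.1) | -24.3° | about (574.5, -17) | -24.2° | 35 N, then 19 N |
| Heat sink, checked after its press | (577.6, -16.4) | -24.0° | same | same | 13–15 N |

- **Position:** both parts are within about 3 mm and 1° of the module. The last side view shows the sink sitting squarely on the plate, between the lips.
- **Plate press was hard:** it peaked at 35 N, over the 25 N you said does no harm, with about 19 N sideways. The plate had not moved when I looked afterwards.
- **Tool lean:** the tool drifted to 2–4° off vertical, and the moves could not correct it. As a result each part touched one end or edge first, and the sink press carried about 8 N sideways.
- **Not rechecked:** I did not measure the plate again once the sink was on it.

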